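Hang the washed celadon pot rings up to dry

TASK

The two pale-green celadon pot rings have been washed and stand on edge in a draining rack. Take the wooden-handled skewer by its handle, run it through both rings, lift them out together, and put the skewer back on its forked stand where it lay, handle at the same end, with both rings hanging on it between the two posts. Do not drop a ring, and leave the terracotta collar in the other rack where it is.

Things in the scene. Friction and masses are not known exactly. Their poses are not given: they have to be found in the camera images.
- skewer: 90 g skewer: square wood handle 24x24x70 mm, round steel rod 10 mm thick, 150 mm long. Origin on the rod axis where the handle ends; y along the rod to the tip (+150; handle middle -35), z up. Starts level, tip roughly to world +y, axis 100 mm above the counter, in a fixed stand: two 10 mm thick V-forked posts at y +15 and +105, V 50 mm wide at top, tops 119 mm up, base 90 mm wide; handle overhangs free
- ring_a: pale-green glazed ring, 40 g, outside 64 mm, hole 40 mm, 10 mm thick; origin at its centre, y = ring axis (level, roughly world +y). On edge, centre 64 mm up, in a fixed rack (grey base 76 mm across, 66 mm along y) on two side rails, between thin pins 27 mm to each side, 76 mm tall. The hole is clear right through; it lifts straight up. ring_a is on the skewer's side (-y)
- ring_b: second pale-green ring, same size, mass and frame as ring_a and standing in the same rack, in line with it, centre 17 mm farther along +y
- collar: brown-red terracotta collar, outside 64 mm, hole 40 mm, 26 mm thick, 100 g; origin at its centre, y along its axis. Stands on edge, centre 64 mm up, in a second rack like the first, 0.14 to 0.20 m nearer to or farther from the robot than the green rings. Not to be moved
Things that resemble listed ones, but are neither listed nor needed, are in the scene too. What is shaped like the ring_b but blue or red is not meant.

How it is judged (in metres and radians):
On the way:
1. both celadon rings are on the skewer and lifted together clear of the rack (ring centres more than 105 mm above the counter), the skewer away from its stand (y of ring_a in the frame of skewer between 0.005 and 0.115 m and x of ring_a in the frame of skewer between -0.022 and 0.022 m and z of ring_a in the frame of skewer between -0.022 and 0.022 m and y of ring_b in the frame of skewer between 0.005 and 0.115 m and x of ring_b in the frame of skewer between -0.022 and 0.022 m and z of ring_b in the frame of skewer between -0.022 and 0.022 m and height (world z) of each of ring_a, ring_b above 0.105 m and distance of skewer from where it was at the start of the episode above 0.1 m), for 0.2 s.
At the end, for the whole second after the job is handed in: The skewer lies at rest in both forks of its stand, level within about 0.1 rad, its origin within 20 mm of where it started (height within 10 mm), and both celadon rings hang on its rod, at rest, with their centres 5 to 115 mm from the handle (that is, between the posts) (y of ring_a in the frame of skewer between 0.005 and 0.115 m and x of ring_a in the frame of skewer between -0.022 and 0.022 m and z of ring_a in the frame of skewer between -0.022 and 0.022 m and y of ring_b in the frame of skewer between 0.005 and 0.115 m and x of ring_b in the frame of skewer between -0.022 and 0.022 m and z of ring_b in the frame of skewer between -0.022 and 0.022 m and distance of skewer from where it was at the start of the episode below 0.02 m and height (world z) of skewer between 0.09 and 0.11 m and angle between skewer's own y axis and vertical between 1.47 and 1.67 rad and distance of each of ring_a, ring_b from where it was at the start of the episode above 0.1 m and linear speed of skewer below 0.02 m/s and linear speed of each of ring_a, ring_b below 0.05 m/s); the robot touches nothing.
It fails at once if a celadon ring falls to the counter (height (world z) of any of ring_a, ring_b below 0.035 m).
It fails at once if the terracotta collar is moved more than 20 mm (distance of collar from where it was at the start of the episode above 0.02 m).
It also fails if it takes over 50 s, if anything falls off the work surface, if the arm or the gripper's body presses on something with over 40 N, if the wrist force passes 120 N, or if a joint passes its speed limit or range.

ROBOT

A 6-joint arm with a two-finger parallel gripper is mounted at the origin on the work surface. World frame = base frame: x ahead of the robot, y to its left, z up, the work surface at z = 0. Lengths are in mm, angles in rad, forces in N, time in s.
With the tool pointing down it reaches from about 400 to 925 mm from the base axis. Payload 12.5 kg.
Tool frame: the origin (TCP) lies midway between the tips of the shut fingers; the grasp point (between the pads) lies 19 mm behind it; z points along the fingers, y is the direction in which the jaws open and shut (so a half turn about z gives the same grasp; the last joint's range is limited). The gripper opens to 95 mm and grips with 3 to 60 N. Pads are 20 mm wide; open, the fingers measure 119 mm over their backs; the gripper's body (75 mm by 180 mm) begins 59 mm behind the grasp point.
Start: joints at [1.166, 0.491, 1.559, -0, 1.092, -0.106], TCP at [183.966, 597.33, 214.661] pointing down, gripper open.
Joint ranges: [-3.1, 3.1], [-0.84, 2.19], [0.05, 2.79], [-1.13, 4.28], [0.06, 2.93], [-2.69, 2.69]. Speed limits (rad/s): [2.22, 2.22, 2.79, 3.14, 3.14, 3.14].

INTERFACE

Orientations are given as [roll, pitch, yaw] about the fixed x, y, z axes, in that order (R = Rz(yaw) Ry(pitch) Rx(roll)).
In Python, from cell import env, eyes, job_done, boxes_of, regions_of gives the robot as it stands.
- The arm moves only by the tool send_rows, never from a script. Its argument "plan" is text: rows parted by semicolons, each of 5 numbers parted by spaces: the shift along the tool's x, y, z in mm, then the turn about the tool's z in rad, then the finger opening in mm, from 0 to 95.1. In form: x y z roll gripper; .... A call has 1 to 8 rows; each row shifts and turns the pose as measured when the row begins, along the tool's axes as they then stand; what a row does not reach is not made up. A row lasts 1/10 s, in which the tool goes at most 50 mm and 8.59 degrees, less where a joint would pass 70% of its speed; a pose out of reach is approached as far as the arm can. A call with a gripper value outside its range is refused whole. The fingers move at their own pace and stop on an object; the grip force is fixed at half the most. Time passes only in rows, so rows that do not move let the fingers close. It gives the time, the measured TCP pose, the force and the opening at its end, in the units of the state.
- env.state(): the state, without advancing time (a new reading comes with each control period).
- eyes.read_camera(name): name is "side" or "top"; returns a dict with "image" (400x640x3 uint8, red, green, blue), "vertical_fov" (degrees; the focal length in pixels is half the picture's height over the tangent of half this angle, whatever the lens; pixels are square), "cx", "cy" (the principal point, pixels), "extrinsics" (4x4, takes a point from camera to world coordinates). Camera axes: x right, y up, looking along -z (the intrinsics and any distortion apply to the point x, -y, -z); pixel columns grow to the right and rows downward; lengths in mm; the calibration is good to about 2 mm. A picture is of the moment at which its call begins. There is no depth.
- job_done(): hands the job in, once; it reports no verdict.
Trained networks look in a picture, given as the dict that the camera call returned (one of the last four; its "shot" number tells which), for a name from the list of things; names that differ only in an ending like _2 or _b are one class to them, and where a whole thing is asked for, a point or a joint stands for the part that bears it (a point fixed in the world has none). Each returns a list of dicts, best first, with "confidence" (0 to 1); they miss things now and then, are a little off and sometimes report something else, mostly with a low value. They report only what shows in the picture. A call takes as long as a camera call. They do not tell look-alikes from the thing itself.
- boxes_of(target, picture): "bbox" ([left, top, width, height] in pixels, round what is visible of it).
- regions_of(target, picture): "pixels" (400x640 bool, what is visible of it) and "bbox" ([left, top, width, height] in pixels, round what is visible of it).
The state is a dict: "t": time; "joints": joint angles; "qvel": joint speeds; "tau": joint torques, N m; "eef_pos": TCP position; "tcp_rot": TCP orientation; "ft_force": force on the tool from outside, world axes, zero at the start; "moment": the same for the moment, N m; "opening": opening from 0.0 (shut) to 1.0 (fully open).
Only numpy, scipy, OpenCV 4.12 (cv2) and the standard library are available. Lean on these libraries where they do the work, as an engineer would, in place of code of your own. Each camera call takes 0.05 s, during which the arm holds its last target.

## Working session

There is one attempt and no reset: what is moved stays moved. The work goes in short steps, Python scripts to look and compute and a tool call to move; the robot and the scene stay as the last step left them, time stands still between calls to the robot, and variables do not carry over. Pictures are saved under pics/ and viewed, and the job is handed in when it is done.

Besides the shell and the picture viewer there is one more tool, called after ">>>" as name(argument=value, ...), one argument or row to a line, values as JSON. send_rows: Moves the arm, as the interface text tells. Its arguments: {"type":"object","properties":{"plan":{"type":"string"}},"required":["plan"]}

```bash
ls; mkdir -p pics
cat > h.py <<'E'
import numpy as np, cv2
from cell import env, eyes, job_done, boxes_of, regions_of
def K(p):
    f=p["image"].shape[0]/2/np.tan(np.radians(p["vertical_fov"])/2); return f,p["cx"],p["cy"]
def ray(p,u,v):
    f,cx,cy=K(p); d=np.array([(u-cx)/f,-(v-cy)/f,-1.]); E=np.array(p["extrinsics"]); return E[:3,3],E[:3,:3]@d
def onz(p,u,v,z):
    o,d=ray(p,u,v); return o+d*(z-o[2])/d[2]
def proj(p,X):
    f,cx,cy=K(p);E=np.array(p["extrinsics"]); c=E[:3,:3].T@(np.array(X,float)-E[:3,3]); return cx+f*c[0]/-c[2], cy-f*c[1]/-c[2]
def save(p,n,box=None,s=1):
    im=p["image"][:,:,::-1]
    if box: im=im[box[1]:box[3],box[0]:box[2]]
    im=cv2.resize(np.ascontiguousarray(im),None,fx=s,fy=s,interpolation=cv2.INTER_CUBIC); cv2.imwrite("pics/"+n,im)
E
python3 - <<'E'
from h import *
for c in("top","side"):
    p=eyes.read_camera(c); save(p,c+"0.png"); print(c,[k for k in p],p["vertical_fov"],p["cx"],p["cy"],np.round(p["extrinsics"],3).tolist(), {k:v for k,v in p.items() if k not in("image","extrinsics")})
    for t in("skewer","ring_a","collar"):
        for b in boxes_of(t,p)[:5]: print(t,np.round(b["bbox"],1),round(b["confidence"],2))
print(env.state())
E
```

```text
pics
top ['image', 'vertical_fov', 'cx', 'cy', 'extrinsics', 'shot'] 57.594480611811726 319.0234411669896 207.66293597677512 [[-0.019, 0.991, -0.133, 453.459], [-1.0, -0.019, -0.003, 22.706], [-0.005, 0.133, 0.991, 825.074], [0.0, 0.0, 0.0, 1.0]] {'vertical_fov': 57.594480611811726, 'cx': 319.0234411669896, 'cy': 207.66293597677512, 'shot': 1}
skewer [406.2 178.5 110.   24.1] 0.63
ring_a [271.1 229.5  26.7  23.3] 0.87
ring_a [216.1 240.5  14.2  30.7] 0.82
ring_a [174.7 251.1  28.8  30.3] 0.74
ring_a [230.1 238.9   9.4  30.3] 0.53
collar [222.5 152.   19.7  27.8] 0.76
side ['image', 'vertical_fov', 'cx', 'cy', 'extrinsics', 'shot'] 53.88089836049554 322.00475140881105 200.97711228731401 [[0.985, 0.105, -0.134, 436.574], [-0.17, 0.616, -0.769, -693.62], [0.002, 0.781, 0.625, 677.831], [0.0, 0.0, 0.0, 1.0]] {'vertical_fov': 53.88089836049554, 'cx': 322.00475140881105, 'cy': 200.97711228731401, 'shot': 2}
skewer [352.  252.2  20.5  99.3] 0.61
ring_a [281.9 200.9  22.8  19.1] 0.64
ring_a [264.8 164.   19.8  19. ] 0.59
ring_a [261.9 160.1  22.4  14.5] 0.59
collar [330.3 153.9  22.9  20.3] 0.55
{'t': 0.4, 'joints': array([ 1.16635176e+00,  4.91026412e-01,  1.55896275e+00,  8.07762414e-06,
        1.09170671e+00, -1.05569795e-01]), 'qvel': array([ 5.76454559e-05, -9.50823807e-04, -1.59441820e-03,  8.58818827e-04,
       -3.90449567e-04, -3.39397776e-04]), 'tau': array([-6.86013645e-04, -6.11913514e+01, -2.58180553e+01,  6.91899145e-02,
        4.53296048e-02, -1.54503823e-05]), 'eef_pos': array([183.98134215, 597.29347011, 214.56073567]), 'tcp_rot': array([-3.14149076e+00, -1.80045467e-05,  2.84271415e+00]), 'ft_force': array([ 0.6317203 ,  0.32752055, -0.37960139]), 'moment': array([-0.05326362, -0.02689076,  0.00393807]), 'opening': 0.9969722562008502}
```

View pics/top0.png

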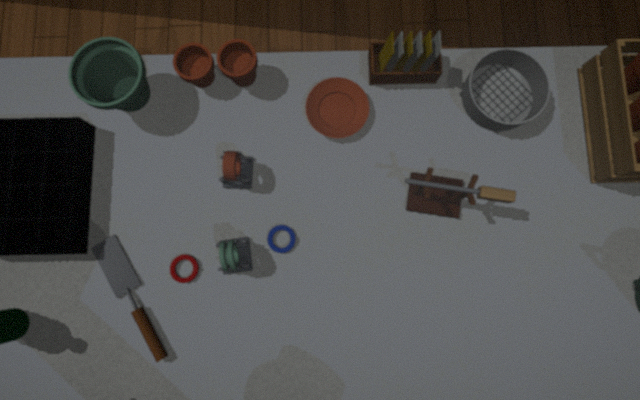

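View pics/side0.png

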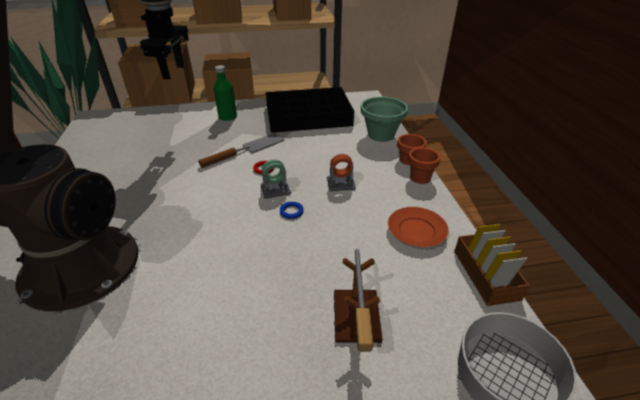

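The top picture shows the skewer on its stand (handle at 496,194 and tip at 407,181). The green rings are in a rack at (235,255) and the terracotta collar is at (235,168). Look-alikes are the blue ring (282,238), the red ring (185,268) and the wood-handled trowel (148,330). I choose the pale-green pair and the skewer in the stand, and check both in crops.

Run:
```python
from h import *
p=eyes.read_camera("top");q=eyes.read_camera("side")
a=[cv2.resize(p["image"][y0:y1,x0:x1],(w,h),interpolation=cv2.INTER_CUBIC) for (x0,x1,y0,y1,w,h) in [(395,525,160,225,780,390)]]
cv2.imwrite("pics/c1.png",a[0][:,:,::-1])
save(p,"c2.png",(205,225,305,285),8); save(q,"c3.png",(245,150,315,220),8); save(q,"c4.png",(320,240,400,365),4.5)
np.save("/tmp/p.npy",p,allow_pickle=True);np.save("/tmp/q.npy",q,allow_pickle=True)
for pp,n in((p,"t"),(q,"s")):
  for r in regions_of("skewer",pp)[:1]+regions_of("ring_a",pp):
    ys,xs=np.nonzero(r["pixels"]); print(n,np.round(r["bbox"]),round(r["confidence"],2),len(xs),xs.mean().round(2),ys.mean().round(2),pp["image"][ys,xs].mean(0).round())
```

```text
t [408. 179. 110.  24.] 0.6 785 474.58 190.78 [83. 75. 64.]
t [172. 252.  26.  30.] 0.92 382 184.51 268.4 [87. 29. 29.]
t [273. 226.  25.  27.] 0.66 430 281.23 238.5 [43. 54. 90.]
t [218. 242.  12.  31.] 0.61 226 224.19 256.23 [54. 69. 61.]
t [230. 239.  11.  31.] 0.57 270 233.28 254.06 [52. 67. 60.]
s [354. 251.  21. 100.] 0.71 953 362.45 312.98 [116.  94.  68.]
s [264. 158.  19.  16.] 0.69 158 274.21 166.32 [ 89. 105.  91.]
s [282. 203.  23.  16.] 0.66 321 291.73 208.96 [ 48.  64. 111.]
s [252. 162.  17.   9.] 0.57 93 259.56 165.89 [114.  35.  31.]
s [266. 164.  18.  17.] 0.54 189 275.66 171.58 [58. 79. 64.]
```

View pics/c1.png

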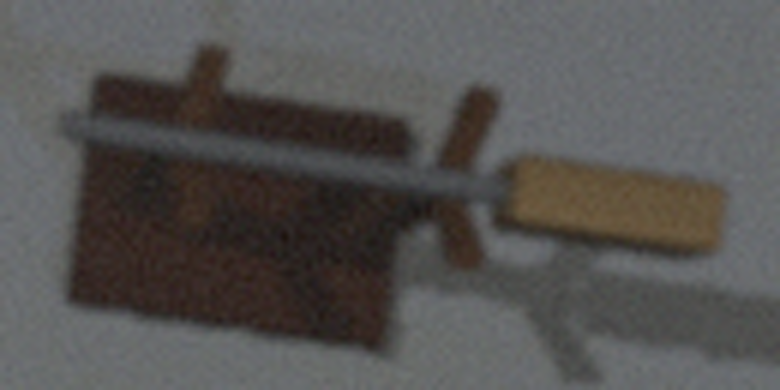

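View pics/c2.png

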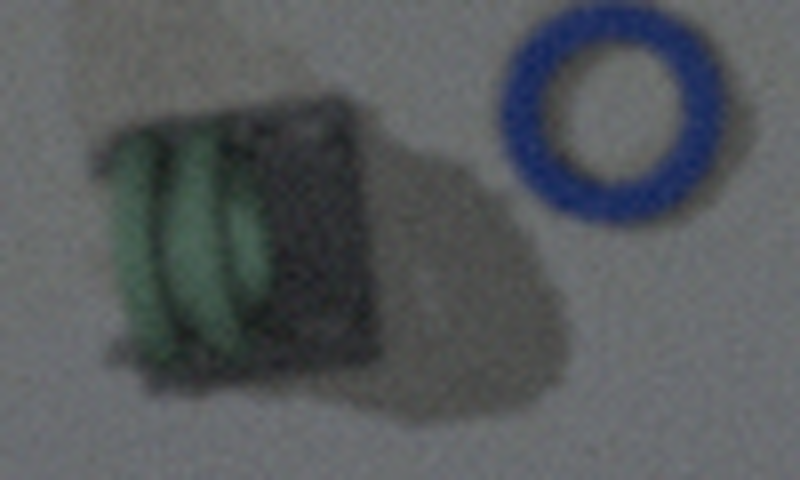

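View pics/c3.png

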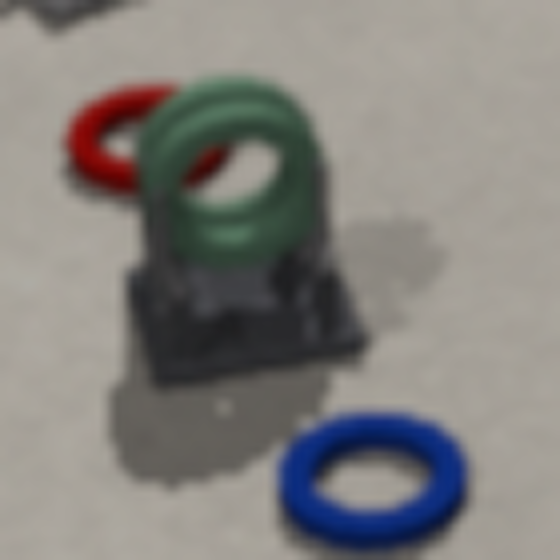

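View pics/c4.png

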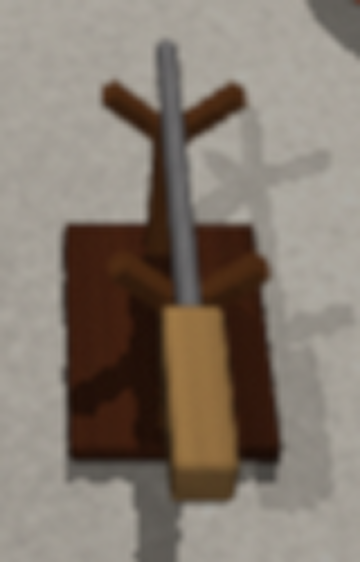

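```bash
cat > fit.py <<'E'
from h import *
from scipy.optimize import minimize, least_squares
p=np.load("/tmp/p.npy",allow_pickle=True).item();q=np.load("/tmp/q.npy",allow_pickle=True).item()
def tri(a,b):
    o1,d1=ray(p,*a);o2,d2=ray(q,*b);d1/=np.linalg.norm(d1);d2/=np.linalg.norm(d2)
    A=np.stack([d1,-d2],1);s=np.linalg.lstsq(A,o2-o1,rcond=None)[0];a,b=o1+s[0]*d1,o2+s[1]*d2
    return (a+b)/2,np.linalg.norm(a-b)
print("tip",tri((405.3,181.2),(357.3,249.3)), onz(p,405.3,181.2,100),onz(q,357.3,249.3,103))
print("junc",onz(p,480,191.3,102),onz(q,360.9,307.8,104))
print("hend",onz(p,515.3,195.8,112))
def sil(pp,x,y,yaw,S=4):
    m=np.zeros((400*S,640*S),np.uint8); c,s=np.cos(yaw),np.sin(yaw)
    t=np.linspace(0,2*np.pi,49)
    def P(X,Y,Z): return np.array(proj1(pp,np.stack([x+c*X-s*Y,y+s*X+c*Y,Z],-1)))
    for y0 in(0,17):
      mm=np.zeros_like(m)
      for yy in np.linspace(-5,5,6):
        out=P(32*np.cos(t),np.full(49,y0+yy),64+32*np.sin(t)); inn=P(20*np.cos(t),np.full(49,y0+yy),64+20*np.sin(t))
        k=np.zeros_like(m); cv2.fillPoly(k,[np.int32(np.round((out+.5)*S))],1); cv2.fillPoly(k,[np.int32(np.round((inn+.5)*S))],0); mm|=k
      m|=mm
    return cv2.resize(m.astype(np.float32),(640,400),interpolation=cv2.INTER_AREA)
def proj1(pp,X):
    f,cx,cy=K(pp);E=np.array(pp["extrinsics"]); c=(X-E[:3,3])@E[:3,:3]; return np.stack([cx+f*c[...,0]/-c[...,2], cy-f*c[...,1]/-c[...,2]],-1)
def gm(pp,box):
    im=cv2.GaussianBlur(pp["image"],(3,3),0).astype(float); g=im[...,1]-im[...,0]; m=np.zeros((400,640)); 
    x0,y0,x1,y1=box; m[y0:y1,x0:x1]=np.clip((g[y0:y1,x0:x1]-3)/10,0,1); return m
G={}
bp,bq=(210,235,250,275),(255,155,292,188)
G=[(p,gm(p,bp),bp),(q,gm(q,bq),bq)]
def cost(v,use=(0,1)):
    return sum(((sil(G[i][0],*v)-G[i][1])[G[i][2][1]:G[i][2][3],G[i][2][0]:G[i][2][2]]**2).sum() for i in use)
o=onz(p,229,254,90); print(o)
for use in((0,1),(0,),(1,)):
  best=None
  for yaw in(-.3,-.1,.1,.3):
    r=minimize(cost,[o[0],o[1]-8,yaw],args=(use,),method="Nelder-Mead",options=dict(initial_simplex=[[o[0],o[1]-8,yaw],[o[0]+8,o[1]-8,yaw],[o[0],o[1],yaw],[o[0],o[1]-8,yaw+.15]],maxiter=120))
    if best is None or r.fun<best.fun: best=r
  print(use,best.x,best.fun)
  if use==(0,1): v=best.x
for i,n in((0,"ft"),(1,"fs")):
    pp,g,b=G[i]; s=sil(pp,*v); im=pp["image"].copy(); 
    k=np.dstack([s*255,g*255,g*0])[b[1]:b[3],b[0]:b[2]]; cv2.imwrite(f"pics/{n}.png",cv2.resize(k.astype(np.uint8),None,fx=9,fy=9,interpolation=0))
E
python3 fit.py
```

```text
tip (array([ 603.02173285, -150.93673075,  101.28748535]), np.float64(2.7532321115876783)) [ 601.88389436 -151.07578726  100.        ] [ 603.95024312 -152.36683092  103.        ]
junc [ 577.81246392 -299.66773107  102.        ] [ 575.99443177 -292.15141734  104.        ]
hend [ 565.69156607 -364.22987906  112.        ]
[462.1498124 207.2877935  90.       ]
(0, 1) [4.60515542e+02 2.06590223e+02 1.46776831e-01] 124.48671875000002
(0,) [4.61581518e+02 2.06508862e+02 1.62277908e-01] 64.33828125
(1,) [4.59086727e+02 2.07783424e+02 8.78423915e-02] 53.500781249999996
```

```bash
python3 -c "
import cv2,numpy as np
a=cv2.imread('pics/ft.png');b=cv2.imread('pics/fs.png');h=max(a.shape[0],b.shape[0])
f=lambda i:cv2.copyMakeBorder(i,0,h-i.shape[0],0,10,0)
cv2.imwrite('pics/fit.png',np.hstack([f(a),f(b)]))"
```

```text
(no output)
```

View pics/fit.png

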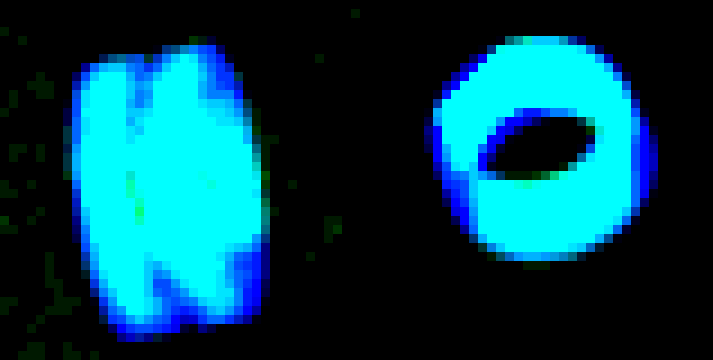

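The crops confirm the choice: a pale-green pair in the rack at top-view px (230,254), and the square-handled skewer in its forks. I overlaid the fitted ring model on both views and it agrees to about 1 px. Ring_a is at (460.5, 206.6) with yaw 0.15, and the skewer origin is near (577, -299) with yaw -0.172.

```bash
cat > mv.py <<'E'
from h import *
from scipy.spatial.transform import Rotation as R
# usage: plan(target tcp xyz, target yaw) -> remaining shift in tool axes + turn
def rel(T,yaw):
    s=env.state(); Rm=R.from_euler("xyz",s["tcp_rot"]).as_matrix(); d=Rm.T@(np.array(T)-s["eef_pos"])
    tw=(s["tcp_rot"][2]-yaw+np.pi)%(2*np.pi)-np.pi
    return d,tw
def rows(T,yaw,n,grip,turnn=None):
    s=env.state(); pos=s["eef_pos"].copy(); y=s["tcp_rot"][2]; T=np.array(T,float)
    step=(T-pos)/n; tw=((y-yaw+np.pi)%(2*np.pi)-np.pi); tn=turnn or n
    out=[]
    for i in range(n):
        Rm=R.from_euler("xyz",[np.pi,0,y]).as_matrix(); d=Rm.T@step; t=tw/tn if i<tn else 0; y-=t
        out.append("%.0f %.0f %.0f %.3f %g"%(*d,t,grip))
    print(np.linalg.norm(step),"; ".join(out))
E
python3 - <<'E'
from mv import *
rows([480,190,215],1.399,12,95,11)
E
```

```text
41.962470722737265 -34 -25 -0 0.131 95; -37 -21 -0 0.131 95; -39 -16 -0 0.131 95; -41 -10 -0 0.131 95; -42 -5 -0 0.131 95; -42 1 -0 0.131 95; -42 6 -0 0.131 95; -40 11 -0 0.131 95; -39 17 -0 0.131 95; -36 21 -0 0.131 95; -33 26 -0 0.131 95; -29 30 -0 0.000 95
```

>>> send_rows(
  plan="-34 -25 0 0.13 95; -37 -21 0 0.13 95; -39 -16 0 0.13 95; -41 -10 0 0.13 95; -42 -5 0 0.13 95; -42 1 0 0.13 95; -42 6 0 0.13 95; -40 11 0 0.13 95",
)

```text
t: 1.5
eef_pos: [383.9, 316.8, 214.4]
tcp_rot: [3.139, -0.002, 1.771]
ft_force: [0.6, 0.5, -0.6]
opening: 1.002
```

Run:
```python
from mv import *
rows([560,-100,215],1.399,11,95,6)
```

```text
41.13128049527904 -40 8 -0 0.062 95; -40 11 -0 0.062 95; -39 13 -0 0.062 95; -38 15 -0 0.062 95; -37 18 -0 0.062 95; -36 20 -0 0.062 95; -35 22 -0 0.000 95; -35 22 -0 0.000 95; -35 22 -0 0.000 95; -35 22 -0 0.000 95; -35 22 -0 0.000 95
```

>>> send_rows(
  plan="-45 8 0 0.06 95; -45 11 0 0.06 95; -45 13 0 0.06 95; -45 15 0 0.06 95; -44 18 0 0.06 95; -44 20 0 0.06 95; -44 22 0 0 95; -44 22 0 0 95",
)

```text
t: 2.3
eef_pos: [511.4, -54.6, 215.5]
tcp_rot: [3.135, -0.005, 1.392]
ft_force: [1.4, 0.7, 1.0]
opening: 0.996
```

Run:
```python
from mv import *
rows([571,-333,215],1.399,8,95,3)
```

```text
35.583239652791505 -33 14 0 -0.002 95; -33 13 0 -0.002 95; -33 13 0 -0.002 95; -33 13 0 0.000 95; -33 13 0 0.000 95; -33 13 0 0.000 95; -33 13 0 0.000 95; -33 13 0 0.000 95
```

>>> send_rows(
  plan="-34 14 0 0 95; -34 14 0 0 95; -34 14 0 0 95; -34 14 0 0 95; -34 14 0 0 95; -34 14 0 0 95; -34 14 0 0 95; -24 8 0 0 95",
)

```text
t: 3.1
eef_pos: [569.8, -347.4, 215.6]
tcp_rot: [3.133, -0.004, 1.387]
ft_force: [-1.1, 0.6, -0.4]
opening: 0.999
```

Run:
```python
from mv import *
print(env.state()["eef_pos"],env.state()["tcp_rot"])
print(rel([571,-333,81],1.399))
p=eyes.read_camera("side");save(p,"s1.png",(260,180,460,400),2.7)
p=eyes.read_camera("top");save(p,"t1.png",(380,130,560,250),4)
```

```text
[ 569.77656233 -347.3830693   215.57022426] [ 3.13299314 -0.00401046  1.38736178]
(array([ 13.82512636,  -2.57832669, 134.60955706]), np.float64(-0.011638217371454207))
```

View pics/s1.png

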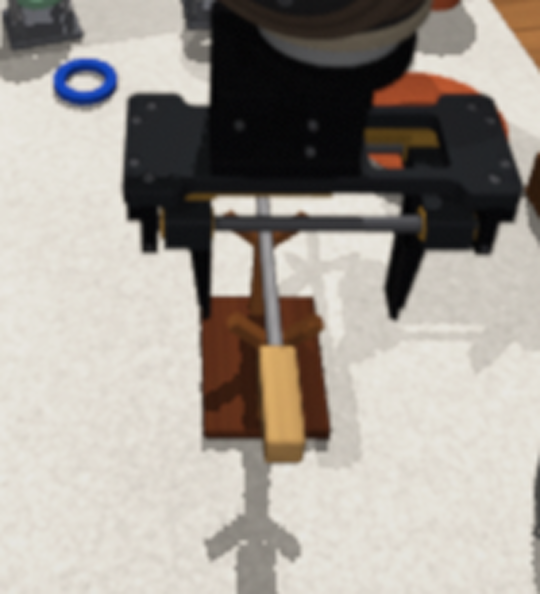

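View pics/t1.png

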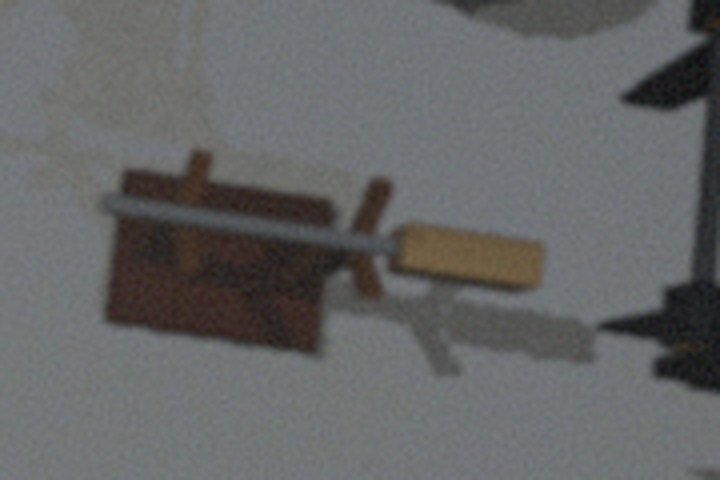

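The side view shows the open jaws straddling the handle line, above and beyond it because of perspective. The measured pose agrees with the target, so I descend.

>>> send_rows(
  plan="14 -2 10 -0.012 95; 0 0 30 0 95; 0 0 30 0 95; 0 0 30 0 95; 0 0 0 0 95",
)

```text
t: 3.7
eef_pos: [570.4, -325.1, 111.1]
tcp_rot: [3.133, -0.005, 1.403]
ft_force: [0.1, -0.1, -0.3]
opening: 0.997
```

Run:
```python
from mv import *
print(rel([571,-333,81],1.399))
p=eyes.read_camera("side");save(p,"s2.png",(260,180,460,400),2.7)
```

```text
(array([-7.87461024,  1.64694893, 30.11775778]), np.float64(0.004061986237653414))
```

View pics/s2.png

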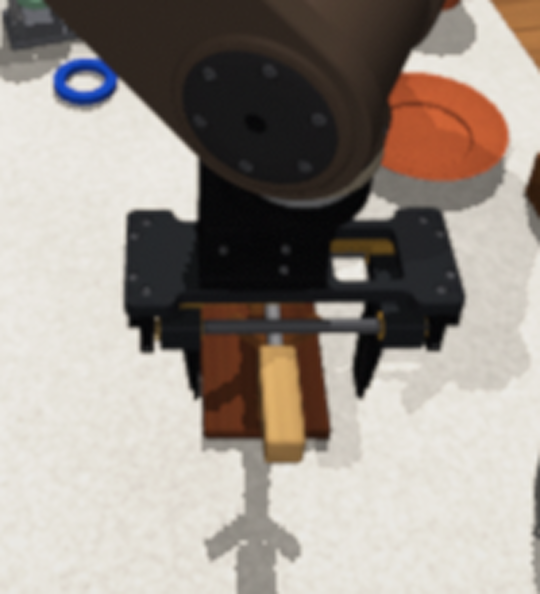

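>>> send_rows(
  plan="-7 1 14 0.004 95; 0 0 14 0 95; 0 0 0 0 95; 0 0 0 0 95",
)

```text
t: 4.15
eef_pos: [573.1, -332.3, 87.3]
tcp_rot: [3.126, -0.001, 1.401]
ft_force: [0.2, 0.2, 0.6]
opening: 0.998
```

Run:
```python
from mv import *
print(rel([571,-333,81],1.399))
p=eyes.read_camera("side");save(p,"s3.png",(260,180,460,400),2.7)
p=eyes.read_camera("top");save(p,"t3.png",(380,130,560,250),4)
```

```text
(array([-1.0668176 , -2.03933281,  6.24231615]), np.float64(0.0018347574353398954))
```

View pics/s3.png

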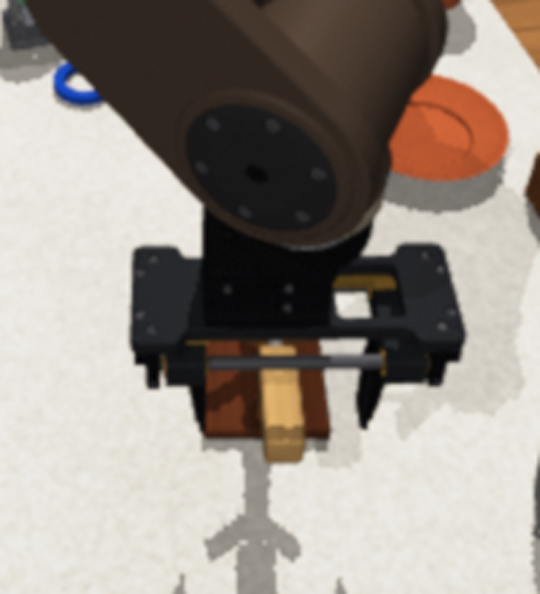

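View pics/t3.png

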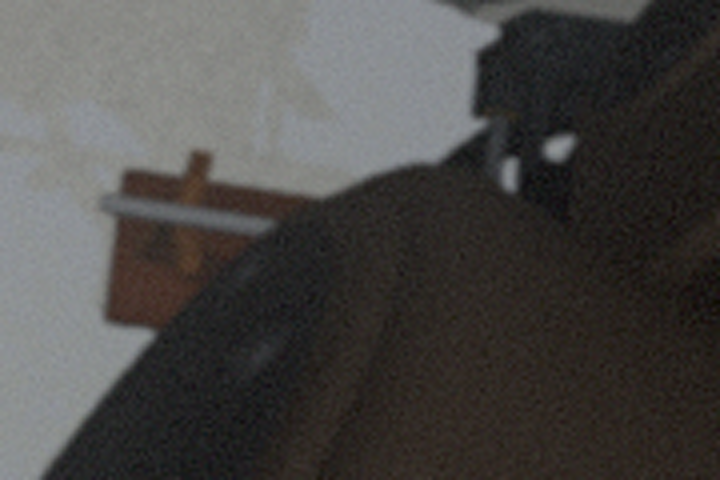

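>>> send_rows(
  plan="0 -1 7 0 95; 0 0 0 0 95; 0 0 0 0 60; 0 0 0 0 20; 0 0 0 0 20; 0 0 0 0 20; 0 0 0 0 20",
)

```text
t: 4.95
eef_pos: [572.4, -332.5, 81.2]
tcp_rot: [3.124, -0.0, 1.401]
ft_force: [0.2, -0.5, -0.7]
opening: 0.634
```

Run:
```python
from mv import *
print(rel([571,-333,81],1.399))
s=env.state();print(s)
p=eyes.read_camera("side");save(p,"s4.png",(260,180,460,400),2.7)
```

```text
(array([-0.69880605, -1.33469113,  0.12625842]), np.float64(0.0015493036691909268))
{'t': 4.95, 'joints': array([-0.62938009,  0.68127815,  1.59580418,  0.01096556,  0.84898209,
       -0.46631041]), 'qvel': array([ 0.00065252,  0.00034731, -0.00037191,  0.00194324,  0.00079774,
        0.00089635]), 'tau': array([-5.47202028e-03, -6.86276865e+01, -2.13436121e+01,  6.26556901e-02,
        2.33173615e-02,  1.55042508e-03]), 'eef_pos': array([ 572.43138612, -332.5370879 ,   81.1500588 ]), 'tcp_rot': array([ 3.12399837e+00, -4.83990618e-04,  1.40054930e+00]), 'ft_force': array([ 0.24227283, -0.50621152, -0.67434531]), 'moment': array([-0.11511851,  0.08349522,  0.02514567]), 'opening': 0.6341328693456223}
```

View pics/s4.png

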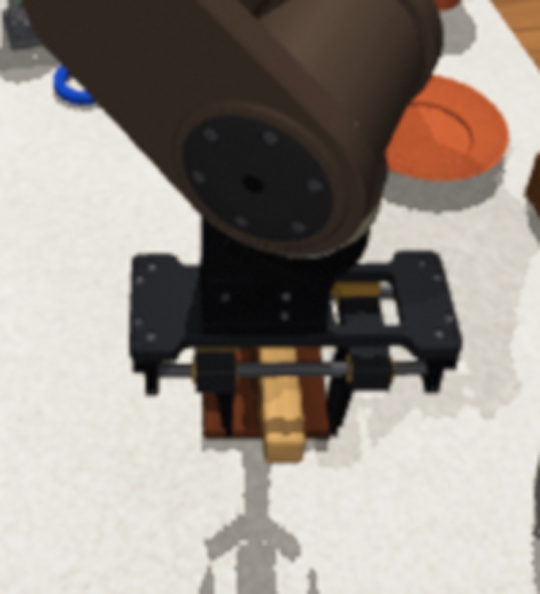

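>>> send_rows(
  plan="0 0 0 0 10; 0 0 0 0 10; 0 0 0 0 10; 0 0 0 0 10; 0 0 0 0 10; 0 0 0 0 10; 0 0 0 0 10; 0 0 0 0 10",
)

```text
t: 5.8
eef_pos: [572.4, -332.5, 81.2]
tcp_rot: [3.124, -0.001, 1.4]
ft_force: [-0.9, 0.3, 0.9]
opening: 0.249
```

Run:
```python
from mv import *
s=env.state();print(s["opening"]*95.1,s["ft_force"],s["moment"],s["qvel"], s["eef_pos"])
```

```text
23.722528243213134 [-0.90106493  0.32849563  0.92162349] [-0.03230869  0.08797454 -0.0092961 ] [-0.00028223  0.00213633  0.00064662 -0.00012148  0.00153441 -0.00162624] [ 572.40340495 -332.49833121   81.22900461]
```

Gripped at 23.7 mm, which matches the 24 mm handle. Lifting.

>>> send_rows(
  plan="0 0 -8 0 10; 0 0 -20 0 10; 0 0 -35 0 10; 0 0 -40 0 10; 0 0 -20 0 10; 0 0 0 0 10",
)

```text
t: 6.4
eef_pos: [569.8, -332.0, 209.8]
tcp_rot: [3.126, -0.001, 1.401]
ft_force: [-0.2, -0.3, -0.9]
opening: 0.244
```

Run:
```python
from mv import *
s=env.state();print(s["opening"]*95.1,s["ft_force"],s["tcp_rot"])
p=eyes.read_camera("side");save(p,"s5.png",(260,100,460,320),2.7)
p=eyes.read_camera("top");save(p,"t5.png",(380,130,560,250),4)
rows([520,-150,175],1.718,8,10)
```

```text
23.226472103740925 [-0.22201736 -0.33392681 -0.89647032] [ 3.12591082e+00 -1.00757103e-03  1.40082241e+00]
23.82291079938049 21 -10 4 -0.040 10; 22 -9 4 -0.040 10; 22 -8 4 -0.040 10; 22 -7 4 -0.040 10; 23 -6 4 -0.040 10; 23 -5 4 -0.040 10; 23 -5 4 -0.040 10; 23 -4 4 -0.040 10
```

View pics/s5.png

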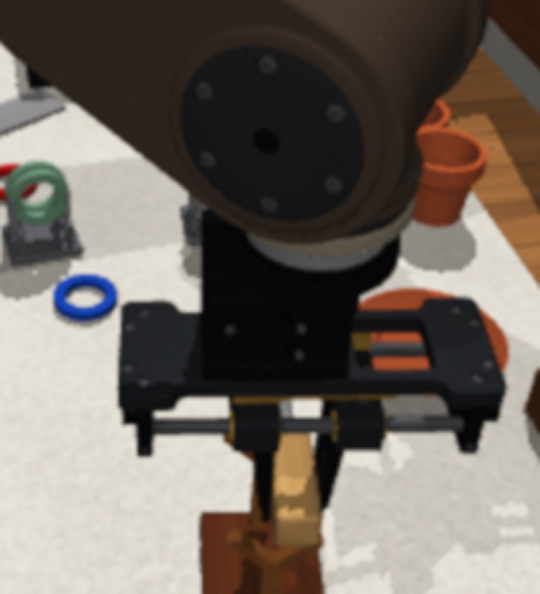

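View pics/t5.png

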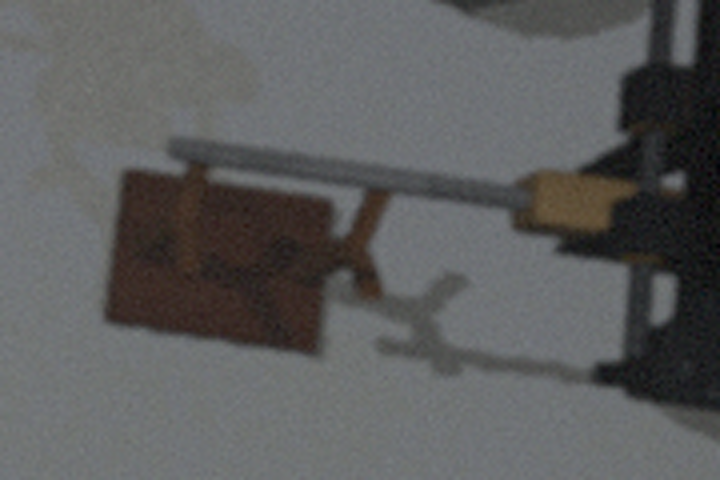

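Run:
```python
from mv import *
p=np.load("/tmp/p.npy",allow_pickle=True).item()
print(onz(p,423,167.5,229),onz(p,380+520/4,130+197/4,229))
rows([494,-20,160],1.718,8,10)
```

```text
[ 598.26157994 -150.94033002  229.        ] [ 575.34398276 -294.46577748  229.        ]
40.46491102632858 37 -16 6 -0.040 10; 37 -14 6 -0.040 10; 38 -13 6 -0.040 10; 38 -11 6 -0.040 10; 39 -10 6 -0.040 10; 39 -8 6 -0.040 10; 39 -7 6 -0.040 10; 40 -5 6 -0.040 10
```

>>> send_rows(
  plan="20 -10 4 -0.03 10; 37 -14 6 -0.04 10; 38 -13 6 -0.04 10; 38 -11 6 -0.04 10; 39 -10 6 -0.04 10; 39 -8 6 -0.04 10; 30 -7 6 -0.04 10; 20 -5 6 -0.04 10",
)

```text
t: 7.3
eef_pos: [493.5, -58.3, 146.2]
tcp_rot: [-3.138, -0.008, 1.718]
ft_force: [0.3, -0.7, -1.1]
opening: 0.255
```

Run:
```python
from mv import *
print(rel([494,-20,160],1.718))
```

```text
(array([ 37.88415341,   6.01041924, -13.52111419]), np.float64(-0.00039595644033374455))
```

>>> send_rows(
  plan="10 2 15 0 10; 10 2 20 0 10; 10 2 20 0 10; 5 0 20 0 10; 0 0 15 0 10; 0 0 0 0 10; 0 0 0 0 10",
)

```text
t: 8.0
eef_pos: [485.6, -15.9, 44.9]
tcp_rot: [-3.121, -0.014, 1.724]
ft_force: [-1.1, 0.2, -0.4]
opening: 0.254
```

Run:
```python
from mv import *
print(rel([494,-20,45],1.718), env.state()["tcp_rot"])
p=eyes.read_camera("side");save(p,"s6.png",(230,130,370,280),4)
q=eyes.read_camera("top");save(q,"t6.png",(200,160,400,300),4)
s=env.state();Rm=R.from_euler("xyz",s["tcp_rot"]).as_matrix()
for L in(34,184):
  X=s["eef_pos"]+Rm@[L,0,-19]; print(X,proj(p,X),proj(q,X))
```

```text
(array([-5.28355152,  7.6435806 , -0.35019435]), np.float64(0.005562421998217104)) [-3.12130631 -0.01404595  1.72356242]
[481.26622835  17.29016818  65.01553369] (np.float64(289.0804706996436), np.float64(216.10839257893426)) (np.float64(323.38478014602714), np.float64(243.10927512418743))
[458.47042231 165.53387812  67.05359377] (np.float64(274.5851476064202), np.float64(180.44748290966226)) (np.float64(251.9309571720235), np.float64(255.4938612727204))
```

View pics/s6.png

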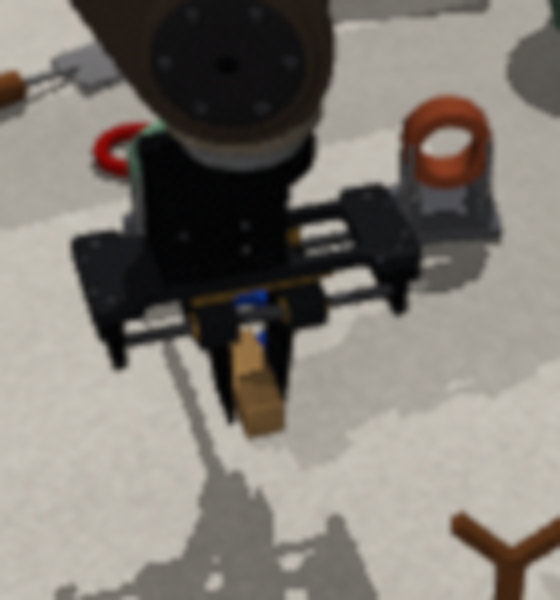

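View pics/t6.png

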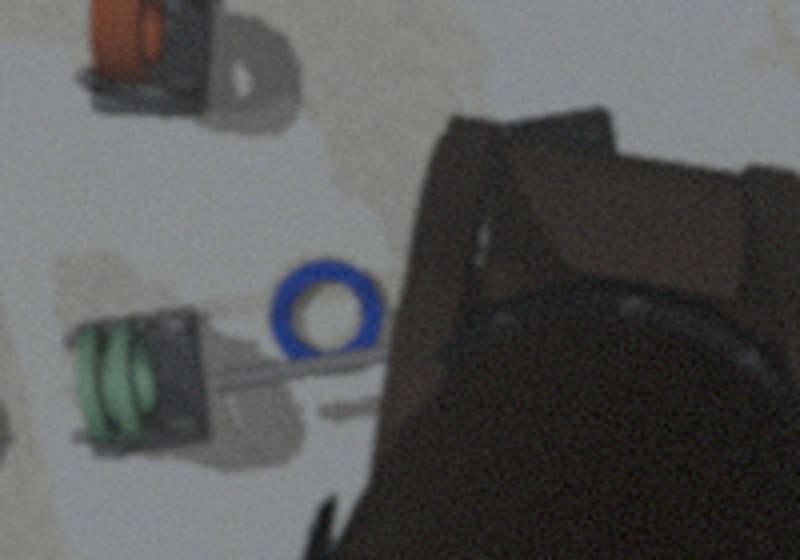

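>>> send_rows(
  plan="0 5 2 0.005 10; 0 2 1 0 10; 0 0 0 0 10",
)

```text
t: 8.4
eef_pos: [494.4, -15.4, 43.7]
tcp_rot: [-3.126, -0.013, 1.717]
ft_force: [-0.3, -0.5, -1.5]
opening: 0.251
```

```bash
cat > chk.py <<'E'
from mv import *
import sys
s=env.state();Rm=R.from_euler("xyz",s["tcp_rot"]).as_matrix()
A=np.array([460.5,206.6,64]); d=np.array([-.1465,.9892,0]); n=np.array([.9892,.1465,0])
for L in(34,184):
  X=s["eef_pos"]+Rm@[L,0,-19]; print("L",L,X.round(1),"along",round((X-A)@d,1),"lat",round((X-A)@n,1),"dz",round(X[2]-64,1))
print(s["tcp_rot"].round(4),s["ft_force"].round(1),s["moment"].round(2),s["opening"]*95.1,s["t"])
E
python3 chk.py
python3 - <<'E'
from mv import *
q=eyes.read_camera("top");save(q,"t7.png",(200,210,320,290),6)
E
```

```text
L 34 [489.8  18.   63.1] along -190.8 lat 1.4 dz -0.9
L 184 [467.9 166.4  65. ] along -40.9 lat 1.4 dz 1.0
[-3.1257 -0.0125  1.7173] [-0.3 -0.5 -1.5] [-0.16  0.07 -0.04] 23.871526721676176 8.4
```

View pics/t7.png

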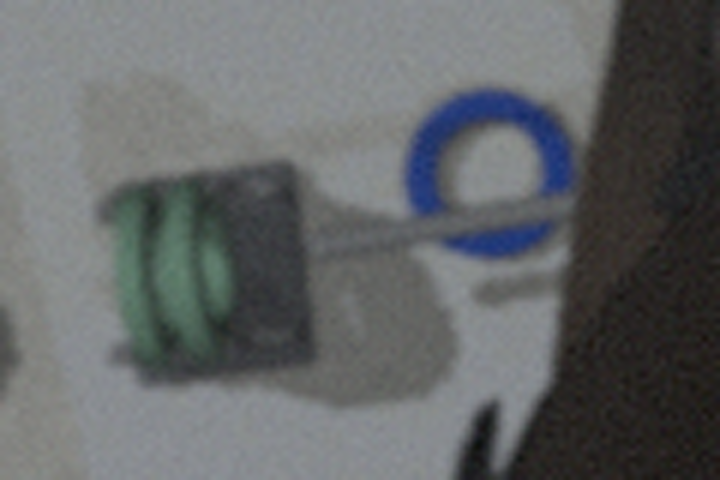

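The top view shows the rod line (575,205)→(318,243) pointing at the hole centre, near (215,262). Inserting in two parts.

>>> send_rows(
  plan="10 0 0 0 10; 15 0 0 0 10; 15 0 0 0 10; 10 0 0 0 10; 0 0 0 0 10",
)

```text
t: 8.95
eef_pos: [485.8, 38.7, 44.9]
tcp_rot: [-3.126, -0.013, 1.717]
ft_force: [0.1, -0.8, -0.6]
opening: 0.248
```

```bash
python3 chk.py
python3 - <<'E'
from mv import *
q=eyes.read_camera("top");save(q,"t8.png",(200,210,320,290),6)
E
```

```text
L 34 [481.2  72.2  64.4] along -136.0 lat 0.8 dz 0.4
L 184 [459.3 220.6  66.2] along 14.0 lat 0.9 dz 2.2
[-3.1259 -0.0125  1.7171] [ 0.1 -0.8 -0.6] [-0.17  0.01 -0.  ] 23.55916817192923 8.95
```

View pics/t8.png

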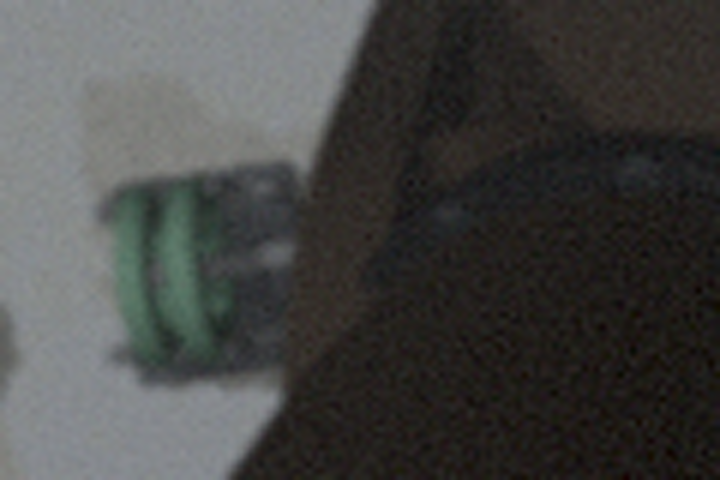

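The rod enters ring_a at crop (215,260) and the rings are undisturbed.

>>> send_rows(
  plan="10 0 0 0 10; 15 0 1 0 10; 15 0 0 0 10; 15 0 0 0 10; 15 0 0 0 10; 8 0 0 0 10; 0 0 0 0 10",
)

```text
t: 9.7
eef_pos: [474.2, 119.0, 44.9]
tcp_rot: [-3.126, -0.012, 1.714]
ft_force: [-0.3, -0.5, -1.1]
opening: 0.252
```

```bash
python3 chk.py
python3 - <<'E'
from mv import *
q=eyes.read_camera("top");save(q,"t9.png",(140,190,320,310),4)
E
```

```text
L 34 [469.7 152.5  64.3] along -54.9 lat 1.1 dz 0.3
L 184 [448.3 300.9  66.1] along 95.1 lat 1.7 dz 2.1
[-3.1262 -0.0124  1.714 ] [-0.3 -0.5 -1.1] [-0.21  0.08  0.  ] 23.918896161643417 9.7
```

View pics/t9.png

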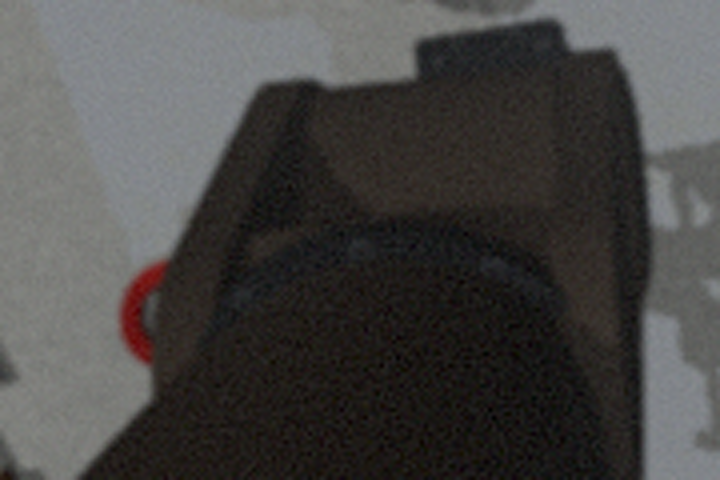

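>>> send_rows(
  plan="0 0 -5 0 10; 0 0 -6 0 10; 0 0 -8 0 10; 0 0 -10 0 10; 0 0 -12 0 10; 0 0 -15 0 10; 0 0 -15 0 10; 0 0 -15 0 10",
)

```text
t: 10.55
eef_pos: [475.6, 115.0, 136.9]
tcp_rot: [-3.125, -0.012, 1.71]
ft_force: [-0.3, -0.5, -1.4]
opening: 0.251
```

```bash
python3 chk.py
python3 - <<'E'
from mv import *
q=eyes.read_camera("side");save(q,"s10.png",(220,80,370,230),4)
E
```

```text
L 34 [471.2 148.5 156.3] along -59.1 lat 2.1 dz 92.3
L 184 [450.4 297.  158.1] along 90.9 lat 3.2 dz 94.1
[-3.1247 -0.012   1.7104] [-0.3 -0.5 -1.4] [-0.22 -0.03  0.  ] 23.870949032341514 10.55
```

View pics/s10.png

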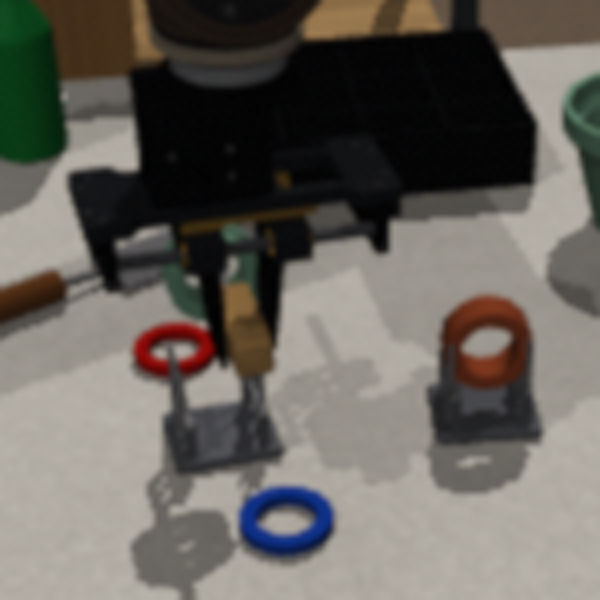

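The rack is empty, the rings hang on the skewer (their shadow is at the lower left) and the collar is untouched. I raise it a little more and carry it back gently.

>>> send_rows(
  plan="0 0 -15 0 10; 0 0 -15 0 10; 0 0 -14 0 10; 0 0 -8 0 10; 0 0 0 0 10",
)

```text
t: 11.1
eef_pos: [477.1, 113.6, 195.2]
tcp_rot: [-3.131, -0.011, 1.709]
ft_force: [0.2, -0.5, -1.2]
opening: 0.25
```

```bash
python3 chk.py
python3 - <<'E'
from mv import *
rows([572.4,-332.5,195],1.4005,22,10)
E
```

```text
L 34 [472.6 147.1 214.6] along -60.6 lat 3.3 dz 150.6
L 184 [451.9 295.7 216.3] along 89.4 lat 4.5 dz 152.3
[-3.131  -0.0114  1.7094] [ 0.2 -0.5 -1.2] [-0.2  -0.07  0.  ] 23.73213743528683 11.1
20.73567505975397 -21 1 0 0.014 10; -21 2 0 0.014 10; -21 2 0 0.014 10; -21 2 0 0.014 10; -21 3 0 0.014 10; -21 3 0 0.014 10; -20 3 0 0.014 10; -20 4 0 0.014 10; -20 4 0 0.014 10; -20 4 0 0.014 10; -20 4 0 0.014 10; -20 5 0 0.014 10; -20 5 0 0.014 10; -20 5 0 0.014 10; -20 6 0 0.014 10; -20 6 0 0.014 10; -20 6 0 0.014 10; -20 6 0 0.014 10; -20 7 0 0.014 10; -20 7 0 0.014 10; -19 7 0 0.014 10; -19 7 0 0.014 10
```

>>> send_rows(
  plan="-5 0 0 0 10; -9 1 0 0.014 10; -13 2 0 0.014 10; -17 2 0 0.014 10; -20 3 0 0.014 10; -20 3 0 0.014 10; -20 3 0 0.014 10; -20 4 0 0.014 10",
)

```text
t: 11.9
eef_pos: [506.2, -17.0, 189.6]
tcp_rot: [-3.124, -0.01, 1.604]
ft_force: [0.6, -0.5, -1.3]
opening: 0.251
```

>>> send_rows(
  plan="-20 4 0 0.014 10; -20 4 0 0.014 10; -20 4 0 0.014 10; -20 5 0 0.014 10; -20 5 0 0.014 10; -20 5 0 0.014 10; -20 6 0 0.014 10; -20 6 0 0.014 10",
)

```text
t: 12.7
eef_pos: [540.2, -194.3, 181.9]
tcp_rot: [-3.115, -0.009, 1.476]
ft_force: [0.3, -0.0, -1.0]
opening: 0.247
```

```bash
python3 chk.py
python3 - <<'E'
from mv import *
print(env.state()["eef_pos"])
rows([572.4,-332.5,195],1.4005,10,10)
q=eyes.read_camera("top");save(q,"t11.png",(300,100,520,260),3.5)
E
```

```text
L 34 [ 543.9 -160.7  201.2] along -375.5 lat 28.7 dz 137.2
L 184 [558.2 -11.4 202.6] along -229.9 lat 64.7 dz 138.6
[-3.1154 -0.0093  1.4756] [ 0.3 -0.  -1. ] [-0.25  0.06 -0.01] 23.514836942090444 12.7
[ 540.22700163 -194.31339849  181.91080409]
14.248496660836565 -13 5 -1 0.008 10; -13 5 -1 0.008 10; -13 5 -1 0.008 10; -13 5 -1 0.008 10; -13 5 -1 0.008 10; -13 5 -1 0.008 10; -13 5 -1 0.008 10; -13 5 -1 0.008 10; -13 5 -1 0.008 10; -13 5 -1 0.008 10
```

View pics/t11.png

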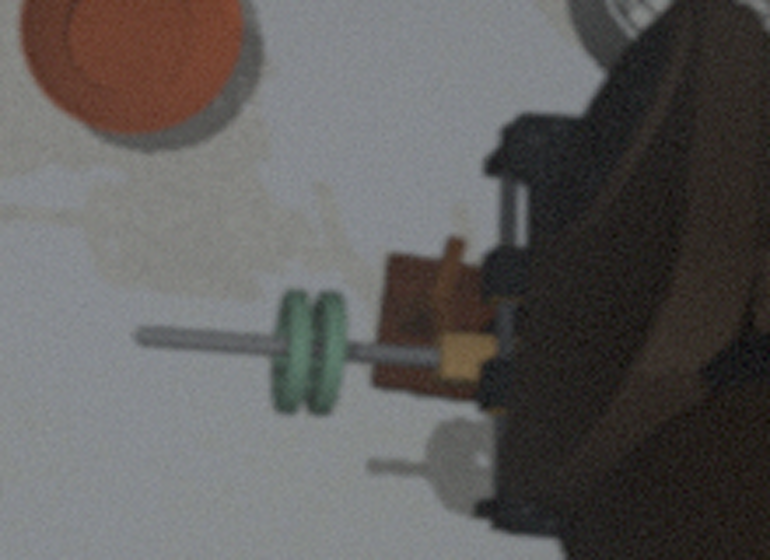

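Both rings hang on the rod, ring_a about 55 mm and ring_b about 74 mm from the handle by the crop scale (handle end at x=440, rings at x=330 and 290, tip at x=138). Continuing.

>>> send_rows(
  plan="-18 5 -3 0.01 10; -16 5 -3 0.01 10; -15 5 -2 0.01 10; -14 5 -2 0.01 10; -13 5 -2 0.01 10; -12 4 -2 0.008 10; -10 3 -2 0.008 10; -8 3 -2 0.008 10",
)

```text
t: 13.55
eef_pos: [561.5, -317.5, 195.9]
tcp_rot: [-3.111, -0.008, 1.39]
ft_force: [-1.4, 0.3, -2.4]
opening: 0.25
```

Run:
```python
from mv import *
print(rel([572.4,-332.5,185],1.4005))
```

```text
(array([-12.91194529,  13.72904117,  10.43532323]), np.float64(-0.010816982237288997))
```

>>> send_rows(
  plan="-6 6 3 -0.005 10; -5 6 3 -0.005 10; 0 0 3 0 10; 0 0 0 0 10",
)

```text
t: 13.95
eef_pos: [572.2, -331.8, 185.5]
tcp_rot: [-3.111, -0.008, 1.4]
ft_force: [0.4, 0.4, -1.5]
opening: 0.251
```

Run:
```python
from mv import *
print(rel([572.4,-332.5,81.2],1.4005))
s=env.state();Rm=R.from_euler("xyz",s["tcp_rot"]).as_matrix();print(s["eef_pos"]+Rm@[34,0,-19], s["tcp_rot"])
q=eyes.read_camera("top");save(q,"t12.png",(380,130,540,250),4.5)
```

```text
(array([ -1.53891114,   3.48893365, 104.19899567]), np.float64(-0.00020853083418526097))
[ 578.51163684 -298.52480762  204.73749874] [-3.11118653 -0.00826108  1.40029147]
```

View pics/t12.png

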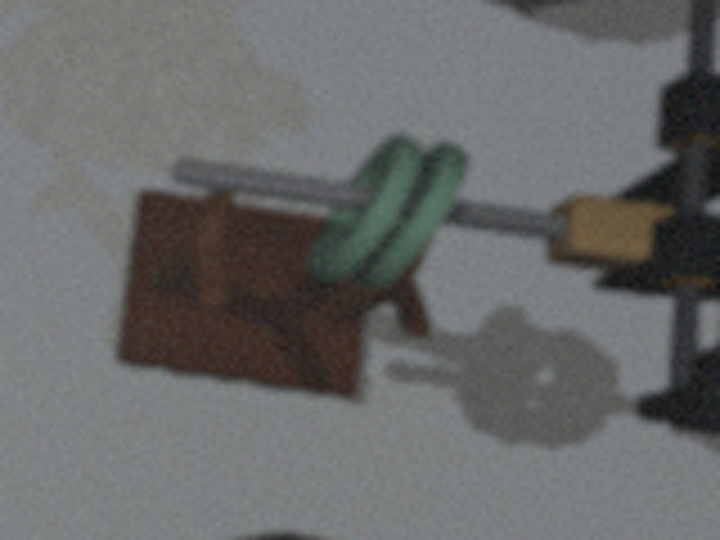

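The rings have yawed on the rod from the last swing. I wait for them to settle and look again.

>>> send_rows(
  plan="0 0 0 0 10; 0 0 0 0 10; 0 0 0 0 10; 0 0 0 0 10; 0 0 0 0 10; 0 0 0 0 10; 0 0 0 0 10; 0 0 0 0 10",
)

```text
t: 14.8
eef_pos: [572.3, -330.6, 186.4]
tcp_rot: [-3.112, -0.008, 1.402]
ft_force: [0.3, -0.3, -1.7]
opening: 0.25
```

Run:
```python
from mv import *
print(rel([572.4,-332.5,81.2],1.4005))
s=env.state();Rm=R.from_euler("xyz",s["tcp_rot"]).as_matrix();print(s["eef_pos"]+Rm@[34,0,-19], s["tcp_rot"])
q=eyes.read_camera("top");save(q,"t13.png",(380,130,540,250),4.5)
q=eyes.read_camera("side");save(q,"s13.png",(280,150,430,300),4)
```

```text
(array([ -2.64347492,   3.56341021, 105.14534062]), np.float64(0.001002268991671329))
[ 578.5270211  -297.38013574  205.68518985] [-3.11191304 -0.00798901  1.40150227]
```

View pics/t13.png

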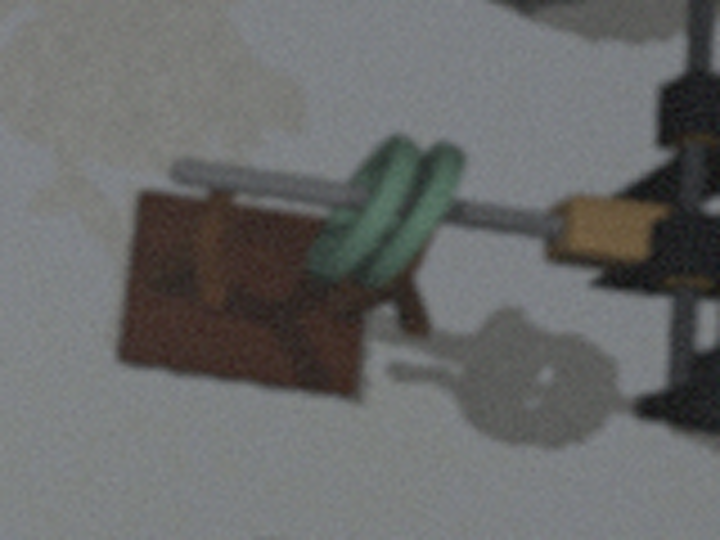

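View pics/s13.png

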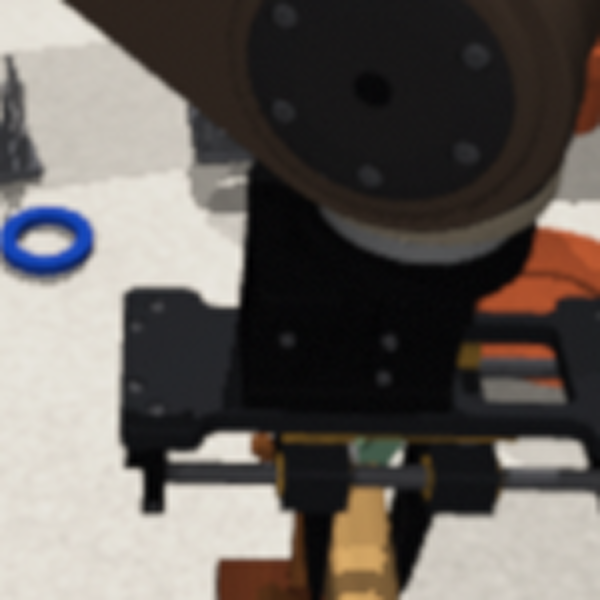

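The rings are still, and both stay well inside the post span (about 41 to 89 mm along the rod, posts' inner faces at 20 and 100). Lowering.

>>> send_rows(
  plan="-2 -1 8 0 10; 0 0 12 0 10; 0 0 14 0 10; 0 0 14 0 10; 0 0 14 0 10; 0 0 10 0 10; 0 0 5 0 10; 0 0 0 0 10",
)

```text
t: 15.7
eef_pos: [567.2, -331.1, 100.9]
tcp_rot: [-3.109, -0.01, 1.401]
ft_force: [0.9, 0.4, -1.4]
opening: 0.253
```

```bash
cat > c2.py <<'E'
from mv import *
s=env.state();Rm=R.from_euler("xyz",s["tcp_rot"]).as_matrix()
X=s["eef_pos"]+Rm@[34,0,-19]; print(X,Rm.T@(np.array([577.9,-299,100])-X), s["tcp_rot"],s["ft_force"],s["moment"],s["opening"]*95.1)
E
python3 c2.py
python3 - <<'E'
from mv import *
q=eyes.read_camera("top");save(q,"t14.png",(380,130,540,250),4.5)
q=eyes.read_camera("side");save(q,"s14.png",(280,200,430,350),4)
E
```

```text
[ 573.5408793  -297.88427063  120.22612803] [-0.55560547  5.1451953  20.06393053] [-3.10881788 -0.00951279  1.4010323 ] [ 0.85641595  0.42741094 -1.405832  ] [-0.27396056  0.0788319  -0.02885744] 24.051488961987587
```

View pics/t14.png

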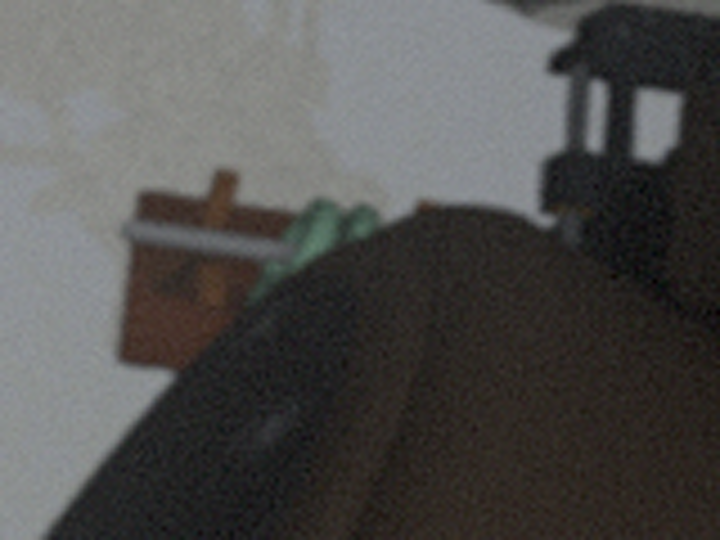

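View pics/s14.png

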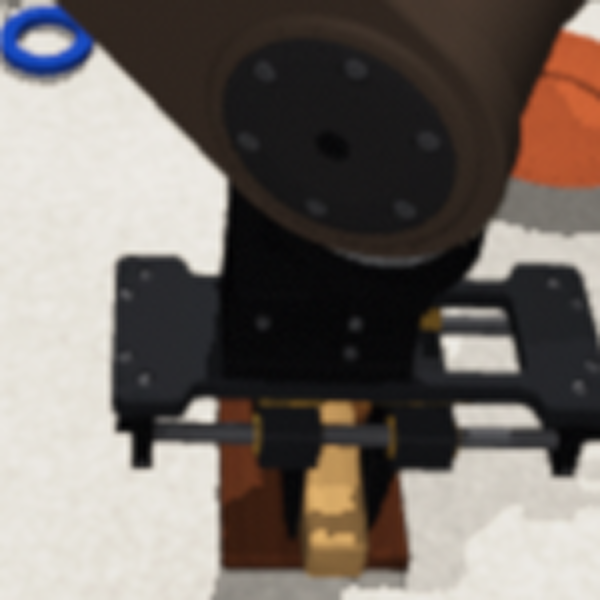

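>>> send_rows(
  plan="0 4 3 0 10; 0 1 5 0 10; 0 0 4 0 10; 0 0 0 0 10",
)

```text
t: 16.2
eef_pos: [573.4, -332.6, 90.5]
tcp_rot: [-3.113, -0.007, 1.401]
ft_force: [-0.7, -0.4, -2.3]
opening: 0.255
```

```bash
python3 c2.py
```

```text
[ 579.64992118 -299.28684471  109.7859832 ] [-0.08587593 -1.49316731  9.83224532] [-3.11304284 -0.00747687  1.40115585] [-0.74153788 -0.36231331 -2.29233404] [-0.23242503  0.03251903  0.00619733] 24.252261919506864
```

>>> send_rows(
  plan="0 -1 3 0 10; 0 0 3 0 10; 0 0 2 0 10; 0 0 0 0 10",
)

```text
t: 16.6
eef_pos: [572.0, -332.2, 81.9]
tcp_rot: [-3.113, -0.007, 1.401]
ft_force: [0.4, -1.0, -1.1]
opening: 0.251
```

```bash
python3 c2.py
```

```text
[ 578.26562781 -298.96685006  101.19244186] [-0.1032759  -0.32059834  1.20135382] [-3.11302208 -0.0074546   1.40119211] [ 0.43198654 -1.00924913 -1.12129212] [-0.23112673  0.06006704  0.03091734] 23.856233010211092
```

>>> send_rows(
  plan="0 0 1 0 10; 0 0 1 0 10; 0 0 0 0 10",
)

```text
t: 16.9
eef_pos: [571.9, -332.3, 81.1]
tcp_rot: [-3.113, -0.007, 1.401]
ft_force: [-1.3, 0.5, -0.1]
opening: 0.251
```

```bash
python3 c2.py
python3 - <<'E'
from mv import *
q=eyes.read_camera("top");save(q,"t15.png",(380,130,540,250),4.5)
E
```

```text
[ 578.11705409 -298.99193222  100.29189194] [-0.04670664 -0.2042383   0.29746206] [-3.11325785 -0.0073533   1.40132182] [-1.30355214  0.53452678 -0.12713193] [-0.08468372  0.29828683  0.10879821] 23.88530187472092
```

View pics/t15.png

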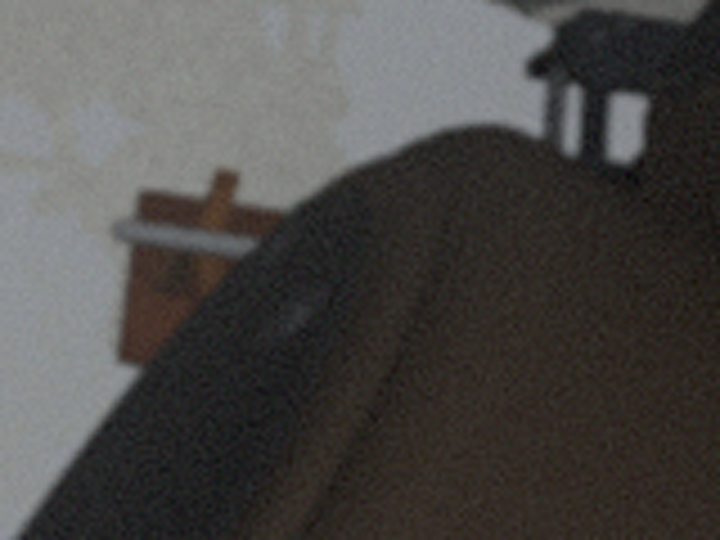

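Moment has changed, so the rod is seated in the forks, and the tip at crop (118,229) sits where it started. Releasing.

>>> send_rows(
  plan="0 0 0 0 28; 0 0 0 0 35; 0 0 0 0 45; 0 0 0 0 60; 0 0 0 0 75; 0 0 0 0 75; 0 0 0 0 75; 0 0 0 0 75",
)

```text
t: 17.75
eef_pos: [572.5, -332.5, 81.0]
tcp_rot: [-3.115, -0.007, 1.401]
ft_force: [0.0, -0.6, 0.5]
opening: 0.776
```

```bash
python3 c2.py
python3 - <<'E'
from mv import *
q=eyes.read_camera("side");save(q,"s16.png",(280,200,430,370),3.5)
E
```

```text
[ 578.68023089 -299.22835414  100.26274864] [ 0.09132686 -0.80024869  0.2849634 ] [-3.11476181 -0.00697527  1.40092113] [ 0.0472823  -0.57130117  0.51525174] [-0.08199264  0.10133323  0.0895265 ] 73.83136085054505
```

View pics/s16.png

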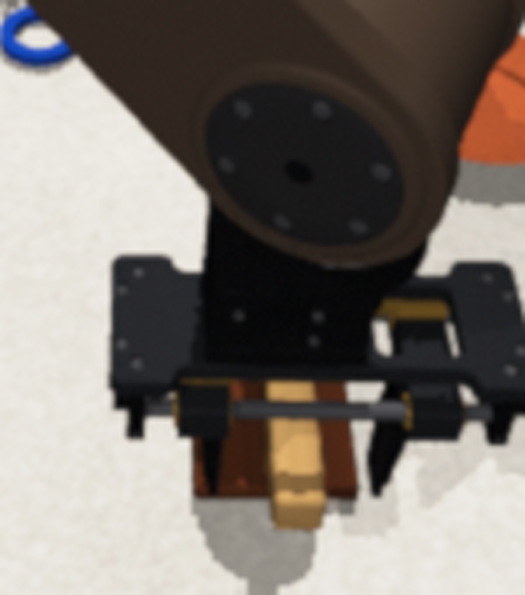

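>>> send_rows(
  plan="0 0 -10 0 85; 0 0 -25 0 85; 0 0 -35 0 85; 0 0 -40 0 85; 0 0 -40 0 85; -30 0 -20 0 85; -40 0 0 0 85; -20 0 0 0 85",
)

```text
t: 18.6
eef_pos: [562.1, -422.7, 264.0]
tcp_rot: [-3.117, -0.005, 1.405]
ft_force: [-0.9, -0.0, 0.3]
opening: 0.89
```

```bash
python3 c2.py
python3 - <<'E'
from mv import *
q=eyes.read_camera("top");save(q,"t17.png",(380,130,540,250),4.5)
q=eyes.read_camera("side");save(q,"s17.png",(300,200,420,370),3.5)
E
```

```text
[ 568.08624824 -389.38395433  283.12571212] [ 89.83293941  -0.727003   183.65758854] [-3.11727417 -0.00509296  1.40549543] [-0.88531059 -0.04069897  0.34241735] [-0.04220198  0.07815639 -0.03080165] 84.64449469861722
```

View pics/t17.png

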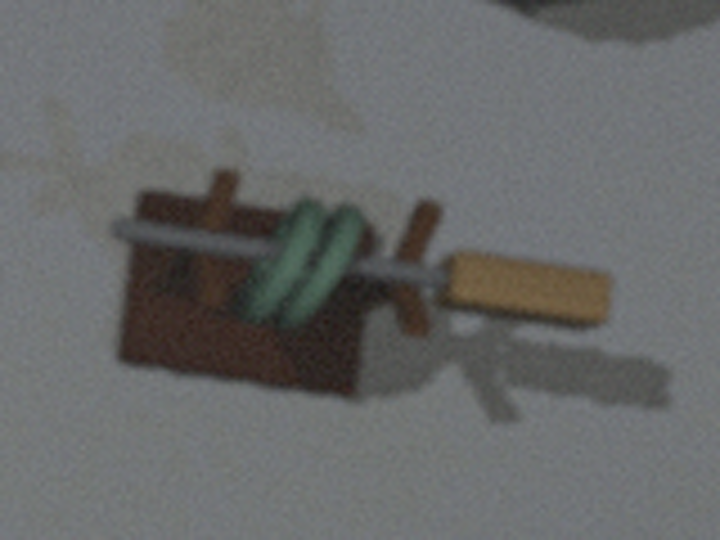

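View pics/s17.png

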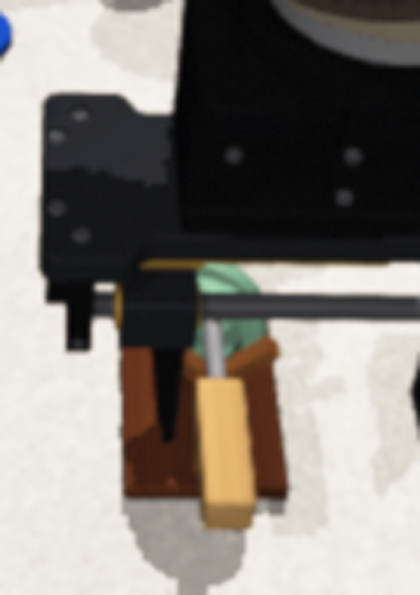

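The skewer lies in both forks with the tip at px (405.6,180.7), against (405.3,181.2) at the start. Both rings hang between the posts, at crop x=290 and 335. I check stillness and the collar, then hand in.

>>> send_rows(
  plan="0 0 0 0 85; 0 0 0 0 85; 0 0 0 0 85; 0 0 0 0 85; 0 0 0 0 85",
)

```text
t: 19.2
eef_pos: [562.5, -419.5, 263.9]
tcp_rot: [-3.116, -0.007, 1.406]
ft_force: [0.2, 0.2, -0.5]
opening: 0.893
```

Run:
```python
from mv import *
p0=np.load("/tmp/p.npy",allow_pickle=True).item()
q=eyes.read_camera("top");a=cv2.imread("pics/t17.png")
save(q,"t18.png",(380,130,540,250),4.5);b=cv2.imread("pics/t18.png")
print("settle diff",np.abs(cv2.GaussianBlur(a,(9,9),0).astype(int)-cv2.GaussianBlur(b,(9,9),0))[100:400,50:650].mean())
for pp in(p0,):pass
f=lambda I:cv2.GaussianBlur(cv2.cvtColor(I[140:200,210:270],cv2.COLOR_RGB2GRAY),(5,5),0).astype(np.float32)
print("collar shift px",cv2.phaseCorrelate(f(p0["image"]),f(q["image"])))
print([(r["bbox"],r["confidence"]) for r in boxes_of("collar",q)[:1]], env.state()["qvel"].round(3))
job_done()
```

```text
settle diff 1.8535944444444445
collar shift px ((0.10270719638694104, -0.43312440034512534), 0.9420115693410238)
[([223.5, 149.0, 17.5, 32.0], 0.76)] [-0.005 -0.001 -0.002 -0.    -0.001  0.   ]
the job is handed in; nothing more can be done
```

I took the skewer by its handle, ran it through both pale-green rings, lifted them out together and laid it back in its forks with the handle at the same end. I then released it, backed the arm away and handed the job in at about 19 s. The hand-in reports no verdict.

**What the last checks showed:**
- **Skewer:** in the top view the tip is within about 1 px (roughly 2 mm) of where it started. The rod lies in both forks, and at release the tool read nearly level (about 0.007 rad).
- **Rings:** both hang on the rod between the posts, about 50 and 70 mm from the handle by picture scale. Two top pictures about half a second apart showed only noise-level change, so they looked at rest. They hang turned about 35° on the rod instead of square to it.
- **Lift:** when raised, the rod was over 150 mm up, which puts the ring centres at about 140 mm by the ring sizes.
- **Collar:** its shift in the top view is at most about 0.4 px (under 1 mm), so it did not move.

**Not checked:** the side camera was partly blocked by the gripper at the end, so the final heights of the rings and rod rest on the geometry and the top view. No check failed.

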